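# Mix the draw balls in the bowl on the parcel scale

## Task

Mix the balls for the counter's prize draw: take the stirring stick from its slanted rack and, with its lower end down among the balls, stir anticlockwise (seen from above) until the large ball has been carried once right round the bowl and is back beside the bowl's handle. Then lay the stick back in the rack, fully home on its foot plate with the cork grip uppermost, and let go. Keep every ball in the bowl, push them with the stick only, do not bump the scale with its overhanging display, and leave the pen pot, tape roll and carton where they are.

Things in the scene. Friction and masses are not known exactly. Their poses are not given: they have to be found in the camera images.
- stick_grip (a point): Centre of the stick's grip. The stirring stick is 210 mm long overall: a straight wooden rod 16 mm thick with a round knob 32 mm in diameter at its lower end and a round cork grip 26 mm in diameter and 75 mm long at its upper end. It starts lying in the slanted rack, grip uppermost. This point is on the stick's axis, 172 mm from its lower tip.
- stick_tip (a point): Lowest point of the stick's knob, on its axis. From here to stick_grip is the stick's axis (172 mm).
- rack: Fixed wooden stick rack on a 160 x 100 mm base; origin under the base's middle. A right-angled V-trough, 60 mm wide at its mouth, slanted 0.54 rad (31 degrees) from vertical, its upper end leaning to the rack's own -x, roughly to the robot's right. It carries the stick from below and is open on its upper side. It reaches 122 mm up the stick; the cork grip stands free above it.
- rack_foot (a point): On the rack, 42 mm above the counter: the middle of the foot plate's face at the trough's lower end, where the stick's knob rests when the stick is fully home.
- rack_grip (a point): On the rack: where the centre of the stick's grip (stick_grip) lies when the stick is fully home: 172 mm from rack_foot along the trough's slanted direction. rack_foot to rack_grip gives the axis on which the stick lies in the trough.
- bowl: Round steel draw bowl fixed on the scale's platform: flat inner floor 6 mm above its origin, 90 mm in radius, with a round hub in the middle (36 mm in radius, top 38 mm above the origin), so that the balls lie in a ring-shaped channel. Wall 4 mm thick, rim 45 mm above the origin. Origin: centre of its underside. Its x axis points to its one flat ear handle (56 mm wide, reaching 127 mm from the centre); z up.
- scale: Fixed parcel scale: platform 220 x 220 mm, 30 mm high, origin on the counter under its centre, x axis roughly to the robot's left. The display head overhangs the platform's +x part: in the scale's frame x 45 to 155, y -95 to 95, z 235 to 305 mm, on a 26 mm post at x 135, y 60 mm.
- ball_big_center (a point): Centre of the large polished wooden ball, 48 mm in diameter, slippery (friction about 0.2); starts in the bowl beside the bowl's handle.
- ball_0_center (a point): Centre of a small wooden ball (1 of 4, all alike), 36 mm in diameter, in the bowl.
- ball_1_center (a point): Centre of a small wooden ball (2 of 4, all alike), 36 mm in diameter, in the bowl.
- ball_2_center (a point): Centre of a small wooden ball (3 of 4, all alike), 36 mm in diameter, in the bowl.
- ball_3_center (a point): Centre of a small wooden ball (4 of 4, all alike), 36 mm in diameter, in the bowl.
- penpot: Bystander: loose black pen pot, 72 mm in diameter, 95 mm high, pens to 160 mm; origin at the centre of its underside.
- tape: Bystander: loose roll of yellow parcel tape lying flat, 104 mm in diameter, 48 mm high; origin at the centre of its underside.
- parcel: Bystander: loose carton 140 x 90 x 70 mm beside the rack; origin at the centre of its underside.
Not all that is in view belongs to the job. What is shaped like the part that bears ball_2_center but orange or red is not meant.

How it is judged:
By the outcome, as a careful person would: the job done as asked, in the order asked, and still so for the second after the job is handed in, with the robot touching nothing.
It also fails if it takes over 72 s, if anything falls off the work surface, if the arm or the gripper's body presses on something with over 40 N, if the wrist force passes 120 N, or if a joint passes its speed limit or range.

## Robot

A 7-joint arm with a two-finger parallel gripper is mounted at the origin on the work surface. World frame = base frame: x ahead of the robot, y to its left, z up, the work surface at z = 0. Lengths are in m, angles in degrees, forces in N, time in s.
With the tool pointing down it reaches from about 0.4 to 0.85 m from the base axis. Payload 4.5 kg.
Tool frame: the origin (TCP) lies midway between the tips of the shut fingers; the grasp point (between the pads) lies 19 mm behind it; z points along the fingers, y is the line along which they close (so a half turn about z gives the same grasp; the last joint's range is limited). The gripper opens to 85 mm and grips with 20 to 120 N. Pads are 22 mm wide; open, the fingers measure 114 mm over their backs; the gripper's body (76 mm by 85 mm) begins 54 mm behind the grasp point. The pads swing forward as they close: fully open they stand 13 mm farther back than shut.
Start: joints at [-63.61, 39.483, -11.15, 89.685, 9.013, 51.709, -12.324], TCP at [0.259, 0.569, 0.231] pointing down, gripper open.
Joint ranges: [-172.22, 172.22], [-26.19, 119.32], [-84.43, 86.54], [7.71, 146.69], [-57.33, 237.33], [2.42, 119.75], [-152.13, 152.13]. Speed limits (degrees/s): [147.25, 147.25, 180, 180, 180, 180, 180].

## Interface

Orientations are given as [roll, pitch, yaw] about the fixed x, y, z axes, in that order (R = Rz(yaw) Ry(pitch) Rx(roll)).
In Python, from cell import * gives the robot as it stands. The module is installed in compiled form; this text tells all that it offers.
- The arm moves only by the tool apply_moves, never from a script. Its arguments are lists of equal length, an entry for each row: "turn": the turn, a rotation vector about the tool's x, y, z in rad, a list of three; "linear": the shift along the tool's x, y, z in m, a list of three; "jaw": the closure, from 0 (fully open) to 1 (shut). In form: {"turn": [[rx, ry, rz], ...], "linear": [[tx, ty, tz], ...], "jaw": [jaw, ...]}. A call has exactly 10 rows; each row is the pose to reach, as a shift and turn from the pose commanded when the call began, along the tool's axes at that moment; what a row does not reach only later rows make up. A row lasts 1/8 s, in which the tool goes at most 62.5 mm and 10.7 degrees, less where a joint would pass 70% of its speed; a pose out of reach is approached as far as the arm can. A call with a gripper value outside its range is refused whole. The fingers move at their own pace and stop on an object; "force" is the grip in N (left out, the last holds). Time passes only in rows, so rows that repeat a pose let the fingers close, or fill a call up. It gives the time, the measured TCP pose, the force, the opening and the grip force at its end, in the units of the state.
- state(): the state, without advancing time (a new reading comes with each control period).
- grab_frame(name): name is "scene" or "side" or "wrist"; returns a dict with "img" (480x640x3 uint8, blue, green, red), "fx", "fy", "cx", "cy" (pixels), "rvec" (rotation vector, rad) and "tvec" (3), from world to camera coordinates, as OpenCV has them. Camera axes: x right, y down, z forward; pixel columns grow to the right and rows downward; lengths in m; the calibration is good to about 2 mm. A picture is of the moment at which its call begins. There is no depth.
- sign_off(): hands the job in; it is judged then, once.
Trained networks look in a picture, given as the dict that the camera call returned (one of the last four; its "shot" number tells which), for a name from the list of things; names that differ only in an ending like _2 or _b are one class to them, and where a whole thing is asked for, a point or a joint stands for the part that bears it (a point fixed in the world has none). Each returns a list of dicts, best first, with "score" (0 to 1); they miss things now and then, are a little off and sometimes report something else, mostly with a low value. They report only what shows in the picture. A call takes as long as a camera call. They do not tell look-alikes from the thing itself.
- silhouettes(picture, thing): "mask" (480x640 bool, what is visible of it) and "rect" ([left, top, width, height] in pixels, round what is visible of it).
- mark_of(picture, thing): "xy" ([column, row] in pixels: a listed point, or the origin of a listed thing).
The state is a dict: "time_s": time; "qpos": joint angles; "qd": joint speeds; "tau": joint torques, N m; "ee_pos": TCP position; "ee_rot": TCP orientation; "contact_force": force on the tool from outside, world axes, zero at the start; "wrist_torque": the same for the moment, N m; "finger_gap": finger opening in m; "finger_force": force on a finger pad.
Only numpy, scipy, OpenCV 4.12 (cv2) and the standard library are available. Lean on these libraries where they do the work, as an engineer would, in place of code of your own. Each camera call takes 0.05 s, during which the arm holds its last target. There are 200 camera calls.

## Working session

There is one attempt and no reset: what is moved stays moved. The work goes in short steps, Python scripts to look and compute and a tool call to move; the robot and the scene stay as the last step left them, time stands still between calls to the robot, and variables do not carry over. Pictures are saved under pics/ and viewed, at most 10 in all, crops included, and the job is handed in when it is done.

Besides the shell and the picture viewer there is one more tool, called after "Request:" as name(argument=value, ...) on one line, values as JSON. apply_moves: Moves the arm, as the interface text tells. Its arguments: {"type":"object","properties":{"turn":{"type":"array","items":{"type":"array","items":{"type":"number"}}},"linear":{"type":"array","items":{"type":"array","items":{"type":"number"}}},"jaw":{"type":"array","items":{"type":"number"}},"force":{"type":"number"}},"required":["turn","linear","jaw"]}

```bash
mkdir -p pics; cat > h.py <<'E'
from cell import *
import numpy as np, cv2
from scipy.spatial.transform import Rotation as R
from scipy.optimize import least_squares
def cam(p):
    return np.array([[p["fx"],0,p["cx"]],[0,p["fy"],p["cy"]],[0,0,1.]]),cv2.Rodrigues(np.array(p["rvec"],float))[0],np.array(p["tvec"],float).ravel()
def ray(p,xy):
    K,r,t=cam(p); d=r.T@np.linalg.inv(K)@np.array([xy[0],xy[1],1.]); return -r.T@t,d/np.linalg.norm(d)
def at_z(p,xy,z):
    o,d=ray(p,xy); return o+d*(z-o[2])/d[2]
def tri(l):
    A=np.zeros((3,3));b=np.zeros(3)
    for p,xy in l:
        o,d=ray(p,xy);M=np.eye(3)-np.outer(d,d);A+=M;b+=M@o
    x=np.linalg.solve(A,b)
    return x,[np.linalg.norm((np.eye(3)-np.outer(d,d))@(x-o)) for o,d in [ray(*q) for q in l]]
def proj(p,X):
    K,r,t=cam(p);c=(r@np.atleast_2d(X).T).T+t;u=(K@c.T).T;return u[:,:2]/u[:,2:]
E
python3 - <<'E'
from h import *
P={n:grab_frame(n) for n in("scene","side")}
for n in P: cv2.imwrite(f"pics/{n}0.png",P[n]["img"])
for t in ["stick_grip","stick_tip","rack","rack_foot","rack_grip","bowl","scale","ball_big_center","ball_0_center","penpot","tape","parcel"]:
    for n in P: print(t,n,[(np.round(m["xy"]).astype(int).tolist(),round(m["score"],2)) for m in mark_of(P[n],t)][:7])
    a=[mark_of(P[n],t) for n in P]
    if all(a): x,e=tri([(P[n],a[i][0]["xy"]) for i,n in enumerate(P)]); print("   ",x.round(4),np.round(e,4))
s=state();print(s)
for n in P: print(n, ray(P[n],(320,240)))
E
```

```text
stick_grip scene [([400, 277], 0.71), ([269, 221], 0.36), ([248, 226], 0.17)]
stick_grip side [([288, 169], 0.68)]
    [0.5807 0.2215 0.1884] [0.0029 0.0029]
stick_tip scene [([417, 361], 0.66), ([416, 359], 0.43)]
stick_tip side [([286, 203], 0.55)]
    [0.611  0.3063 0.0452] [0.0011 0.0011]
rack scene [([398, 354], 0.98), ([416, 360], 0.73)]
rack side [([289, 228], 0.71)]
    [ 0.5886  0.2494 -0.0009] [0.0004 0.0004]
rack_foot scene [([415, 363], 0.88)]
rack_foot side [([282, 204], 0.86)]
    [0.6058 0.3064 0.0389] [0.0059 0.0059]
rack_grip scene []
rack_grip side [([286, 203], 0.72), ([282, 167], 0.58), ([288, 170], 0.36)]
bowl scene [([248, 226], 0.81), ([343, 362], 0.67)]
bowl side [([404, 341], 0.79)]
    [ 0.552  -0.2681  0.0319] [0.0024 0.0024]
scale scene [([249, 239], 0.59)]
scale side [([295, 300], 0.27)]
    [ 0.5064 -0.1529  0.0616] [0.1038 0.1038]
ball_big_center scene [([250, 234], 0.64)]
ball_big_center side [([401, 308], 0.67)]
    [ 0.5873 -0.2153  0.056 ] [0.0023 0.0023]
ball_0_center scene [([268, 222], 0.41)]
ball_0_center side [([369, 326], 0.73)]
    [ 0.5142 -
[... 587 characters left out ...]
,  0.04358886,
        0.09793993, -0.0460512 ]), 'tau': array([-1.14658146e-04, -5.39541399e+01, -1.26682788e+00, -1.58887607e+01,
        1.00006905e-02,  1.47933442e-03,  7.11944637e-06]), 'ee_pos': array([0.25871801, 0.56895111, 0.23132219]), 'ee_rot': array([1.79994852e+02, 8.58897689e-04, 1.55549942e+02]), 'contact_force': array([-0.05477325,  0.0683469 , -0.37396281]), 'wrist_torque': array([ 0.05056035, -0.01775599, -0.02478797]), 'finger_force': 0.0, 'finger_gap': 0.08521457172644445}
scene (array([1.23749287, 0.63620911, 0.88195495]), array([-0.56946195, -0.53658353, -0.62272883]))
side (array([ 0.11536757, -0.72069434,  0.66684635]), array([ 0.42231985,  0.71980125, -0.55093748]))
```

View images.

View pics/scene0.png

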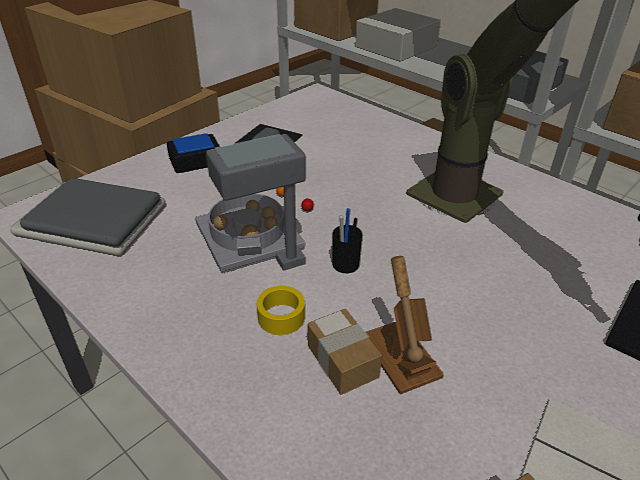

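View pics/side0.png

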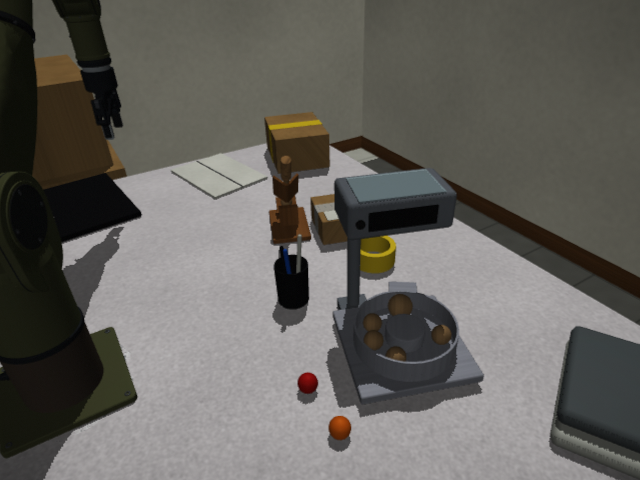

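```bash
cat >> h.py <<'E'
def toolR(stickdir,flip=1):
    # stickdir: unit vector down the stick = tool z; tool y horizontal
    z=np.array(stickdir)/np.linalg.norm(stickdir); y=np.cross([0,0,1],z); y/=np.linalg.norm(y); y*=-flip
    return R.from_matrix(np.column_stack([np.cross(y,z),y,z]))
def cur():
    s=state(); return np.array(s["ee_pos"]),R.from_euler("xyz",s["ee_rot"],degrees=True)
def delta(p,Rg,p0=None,R0=None):
    if p0 is None: p0,R0=cur()
    return R0.inv().apply(np.array(p)-p0).round(4),(R0.inv()*Rg).as_rotvec().round(4)
E
python3 - <<'E'
from h import *
P={n:grab_frame(n) for n in("scene","side")}
for n in P:
  c={t:silhouettes(P[n],t) for t in("bowl","scale","stick_grip","ball_0_center","ball_big_center")}
  for t in c: print(n,t,[(np.round(m["rect"]).astype(int).tolist(),round(m["score"],2)) for m in c[t]][:6])
a=[at_z(P["side"],q,.03)[:2].round(4) for q in[(332,310),(362,397),(481,378)]];print("corners",a)
print("handle",at_z(P["side"],(403,288),.073).round(4))
for q in[(400,305),]: print("big",at_z(P["side"],q,.06).round(4))
for q in[(372,322),(373,340),(397,354),(441,335)]: print("small",at_z(P["side"],q,.054).round(4))
print("mats",at_z(P["scene"],(305,257),.03),at_z(P["scene"],(222,270),.03))
d=np.array([.0303,.0848,-.1432]);print(toolR(d).as_matrix(), )
d/=np.linalg.norm(d)
print(delta(np.array([.5807,.2215,.1884])-d*0.08,toolR(d)),delta(np.array([.5807,.2215,.1884])-d*0.08,toolR(d,-1)))
E
python3 - <<'E'
import cv2
i=cv2.imread('pics/side0.png')[250:420,300:500];j=cv2.imread('pics/scene0.png')[120:290,180:380]
cv2.imwrite('pics/crop.png',cv2.resize(cv2.hconcat([i,j]),(800,340),interpolation=cv2.INTER_CUBIC))
E
```

```text
scene bowl [([207, 192, 80, 60], 0.84), ([240, 224, 20, 14], 0.32)]
scene scale [([196, 134, 114, 137], 0.9)]
scene stick_grip [([391, 256, 29, 104], 0.79), ([262, 204, 16, 11], 0.67)]
scene ball_0_center [([264, 215, 14, 16], 0.68)]
scene ball_big_center [([238, 225, 21, 12], 0.7)]
side bowl [([357, 281, 104, 100], 0.77)]
side scale [([330, 167, 155, 239], 0.9)]
side stick_grip [([280, 157, 11, 44], 0.67)]
side ball_0_center [([361, 317, 23, 14], 0.61)]
side ball_big_center [([390, 295, 24, 22], 0.56)]
corners [array([ 0.4894, -0.1219]), array([ 0.4164, -0.3269]), array([ 0.6089, -0.4056])]
handle [ 0.6176 -0.1858  0.073 ]
big [ 0.5902 -0.2109  0.06  ]
small [ 0.5202 -0.2141  0.054 ]
small [ 0.4939 -0.2524  0.054 ]
small [ 0.5087 -0.3019  0.054 ]
small [ 0.6045 -0.31    0.054 ]
mats [ 0.53096125 -0.07804499  0.03      ] [ 0.69950834 -0.1819132   0.03      ]
[[ 2.84838593e-01  9.41691653e-01  1.79119532e-01]
 [ 7.97172037e-01 -3.36477088e-01  5.01298228e-01]
 [ 5.32337975e-01  5.55111512e-17 -8.46531913e-01]]
(array([-0.4405, -0.2255, -0.0248]), array([-0.4165,  0.4528,  1.4449])) (array([-0.4405, -0.2255, -0.0248]), array([-0.463 , -0.4258, -1.6064]))
```

View pics/crop.png

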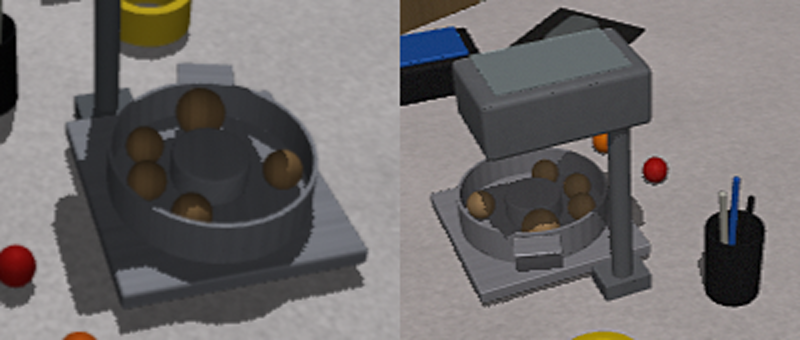

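Request:
apply_moves(turn=[[-0.0416, 0.0453, 0.1445], [-0.0833, 0.0906, 0.289], [-0.125, 0.136, 0.433], [-0.1666, 0.181, 0.578], [-0.208, 0.226, 0.722], [-0.25, 0.272, 0.867], [-0.2915, 0.317, 1.011], [-0.333, 0.362, 1.156], [-0.375, 0.4075, 1.3], [-0.4165, 0.4528, 1.4449]], linear=[[-0.02, -0.013, -0.03], [-0.065, -0.042, -0.05], [-0.11, -0.07, -0.07], [-0.155, -0.1, -0.09], [-0.2, -0.13, -0.11], [-0.245, -0.16, -0.127], [-0.29, -0.19, -0.127], [-0.34, -0.22, -0.127], [-0.39, -0.25, -0.127], [-0.446, -0.289, -0.127]], jaw=[0, 0, 0, 0, 0, 0, 0, 0, 0, 0], force=100)

```text
time_s: 4.35
ee_pos: [0.5432, 0.1247, 0.3587]
ee_rot: [-180.0, -32.3, 70.1]
contact_force: [0.4, 1.2, 0.5]
finger_gap: 0.0851
finger_force: 0.0
```

```bash
python3 - <<'E'
from h import *
s=state();print(s["time_s"],s["ee_pos"],s["ee_rot"],s["qpos"])
P={n:grab_frame(n) for n in("wrist","scene","side")}
cv2.imwrite("pics/w1.png",P["wrist"]["img"])
for t in ["stick_grip","stick_tip","rack_foot","rack_grip"]:
    a={n:mark_of(P[n],t) for n in P}
    print(t,{n:[(np.round(m["xy"]).astype(int).tolist(),round(m["score"],2)) for m in a[n]][:3] for n in a})
    l=[(P[n],a[n][0]["xy"]) for n in a if a[n]]
    if len(l)>1: print(tri(l))
m=silhouettes(P["wrist"],"stick_grip"); print([(x["rect"],x["score"]) for x in m])
E
```

```text
4.35 [0.54323382 0.12465886 0.35872612] [-179.9810522   -32.28923057   70.0768015 ] [  5.65940339  23.21483441  -8.83865944 107.2504603  -39.5074651
  43.99863292   5.59948152]
stick_grip {'wrist': [([319, 212], 0.96)], 'scene': [([403, 276], 0.65), ([419, 360], 0.27)], 'side': [([288, 169], 0.54)]}
(array([0.57842887, 0.22190397, 0.18880517]), [np.float64(0.00012372696437217112), np.float64(0.006569154515680587), np.float64(0.0065845725938896696)])
stick_tip {'wrist': [([319, 189], 0.76)], 'scene': [([255, 205], 0.68)], 'side': [([286, 202], 0.82)]}
(array([0.59257169, 0.07938471, 0.25782834]), [np.float64(0.12776419003842857), np.float64(0.1640515130952252), np.float64(0.11685845983130175)])
rack_foot {'wrist': [([323, 191], 0.79)], 'scene': [([414, 363], 0.85), ([399, 276], 0.53)], 'side': [([284, 201], 0.85)]}
(array([0.61188869, 0.30480161, 0.04498995]), [np.float64(0.005866568468806914), np.float64(0.005284872727166398), np.float64(0.00834185175694182)])
rack_grip {'wrist': [([318, 213], 0.64)], 'scene': [], 'side': [([283, 167], 0.68)]}
(array([0.57406112, 0.22128942, 0.19333374]), [np.float64(0.0028967438348579894), np.float64(0.0028967438348579274)])
[([301.0, 175.8, 33.2, 62.4], 0.61)]
```

View pics/w1.png

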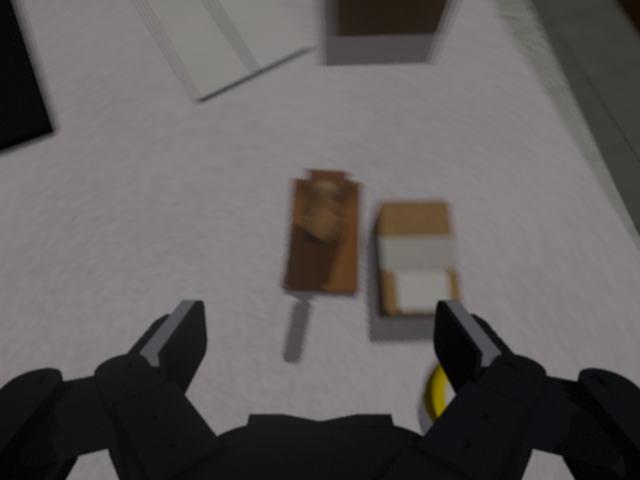

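```bash
python3 - <<'E'
from h import *
P={n:grab_frame(n) for n in("wrist","scene","side")}
obs=[("wrist",172,(319,212)),("wrist",0,(321,190)),("scene",172,(400,277)),("scene",172,(403,276)),("scene",0,(417,361)),("scene",0,(414,363)),("side",172,(288,169)),("side",172,(285,167)),("side",0,(286,203)),("side",0,(283,203))]
def ax(v):
    h=v[2]; return np.array([v[0],v[1],.042]),np.array([np.cos(h)*np.sin(.54),np.sin(h)*np.sin(.54),-np.cos(.54)])
def f(v):
    t,d=ax(v); r=[]
    for n,l,xy in obs:
        X=t-d*l/1000; z=(cam(P[n])[1]@X+cam(P[n])[2])[2]
        r+=list((proj(P[n],X)[0]-xy)/P[n]["fx"]*z*1000)
    return r
s=least_squares(f,[.61,.305,1.22],loss="soft_l1",f_scale=3,x_scale=[.01,.01,.1]);print(s.x,np.degrees(s.x[2]),np.round(np.reshape(s.fun if False else f(s.x),(-1,2)),1).tolist())
t,d=ax(s.x);g=t-.172*d;print("tip",t,"grip",g,"d",d)
for k in (.1,.019): print(k,delta(g+d*(.019 if k==.019 else .019-.08),toolR(d)))
E
```

```text
[0.6095669  0.30552126 1.19765469] 68.62055926091533 [[0.7, -0.1], [1.1, -3.3], [0.9, -0.8], [-4.7, 1.1], [-1.0, 1.0], [4.8, -2.9], [-6.8, -2.4], [0.6, 2.5], [-1.9, 2.1], [6.4, 2.1]]
tip [0.6095669  0.30552126 0.042     ] grip [0.57732988 0.22317512 0.18952589] d [ 0.18742451  0.47875659 -0.85770868]
0.1 (array([-0.0012, -0.0004,  0.1368]), array([-0.0156, -0.0213,  0.0256]))
0.019 (array([-0.0029,  0.0008,  0.2168]), array([-0.0156, -0.0213,  0.0256]))
```

Request:
apply_moves(turn=[[-0.004, -0.005, 0.006], [-0.008, -0.01, 0.012], [-0.0156, -0.0213, 0.0256], [-0.0156, -0.0213, 0.0256], [-0.0156, -0.0213, 0.0256], [-0.0156, -0.0213, 0.0256], [-0.0156, -0.0213, 0.0256], [-0.0156, -0.0213, 0.0256], [-0.0156, -0.0213, 0.0256], [-0.0156, -0.0213, 0.0256]], linear=[[0, 0, 0.02], [0, 0, 0.045], [-0.001, 0, 0.075], [-0.001, 0, 0.1], [-0.001, 0, 0.125], [-0.001, 0, 0.137], [-0.001, 0, 0.137], [-0.001, 0, 0.137], [-0.001, 0, 0.137], [-0.001, 0, 0.137]], jaw=[0, 0, 0, 0, 0, 0, 0, 0, 0, 0])

```text
time_s: 6.55
ee_pos: [0.5667, 0.1938, 0.2424]
ee_rot: [179.9, -31.0, 68.6]
contact_force: [-0.0, -0.1, -0.4]
finger_gap: 0.0854
finger_force: 0.0
```

```bash
python3 - <<'E'
from h import *
p,r=cur();print(p,r.as_matrix()[:,2])
w=grab_frame("wrist");cv2.imwrite("pics/w2.png",w["img"])
for t in ["stick_grip","stick_tip","rack_foot"]: print(t,[(m["xy"],m["score"]) for m in mark_of(w,t)][:2])
tip=np.array([.6096,.3055,.042]);d=np.array([.1874,.4788,-.8577])
print(proj(w,[tip,tip-.172*d,tip-.21*d]).round(0))
print([(x["rect"],x["score"]) for x in silhouettes(w,"stick_grip")])
# stick in tool frame
for k in(0,.172,.21): print(r.inv().apply(tip-k*d-p).round(4))
E
```

```text
[0.56667361 0.19376196 0.24235827] [ 0.18852757  0.47859748 -0.85755572]
stick_grip [([318.1, 262.8], 0.76)]
stick_tip []
rack_foot [([318.2, 204.6], 0.81)]
[[318. 202.]
 [317. 259.]
 [316. 286.]]
[([290.7, 188.5, 54.9, 126.0], 0.58)]
[-0.0004 -0.001   0.2334]
[-0.0004 -0.0008  0.0614]
[-0.0004 -0.0008  0.0234]
```

View pics/w2.png

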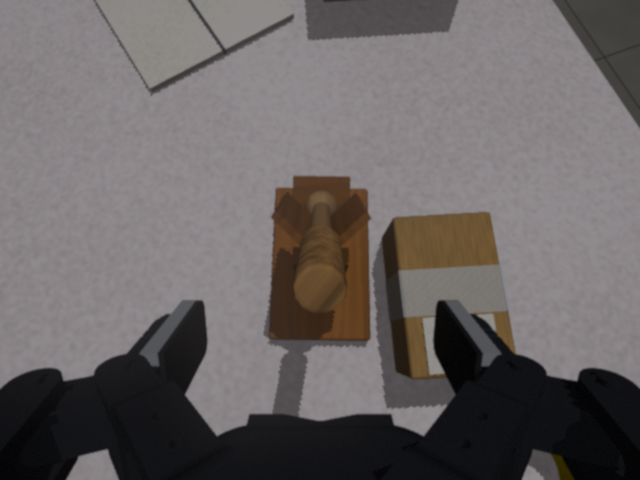

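Request:
apply_moves(turn=[[0, 0, 0], [0, 0, 0], [0, 0, 0], [0, 0, 0], [0, 0, 0], [0, 0, 0], [0, 0, 0], [0, 0, 0], [0, 0, 0], [0, 0, 0]], linear=[[0, 0, 0.02], [0, 0, 0.04], [0, 0, 0.06], [0, 0, 0.075], [0, 0, 0.08], [0, 0, 0.08], [0, 0, 0.08], [0, 0, 0.08], [0, 0, 0.08], [0, 0, 0.08]], jaw=[0, 0, 0, 0, 0, 1, 1, 1, 1, 1], force=100)

```text
time_s: 8.05
ee_pos: [0.5819, 0.232, 0.1738]
ee_rot: [179.9, -31.0, 68.6]
contact_force: [-0.9, -2.7, 4.8]
finger_gap: 0.0242
finger_force: 97.6
```

Request:
apply_moves(turn=[[0, 0, 0], [0, 0, 0], [0, 0, 0], [0, 0, 0], [0, 0, 0], [0, 0, 0], [0, 0, 0], [0, 0, 0], [0, 0, 0], [0, 0, 0]], linear=[[0.005, 0, -0.009], [0.015, 0, -0.026], [0.031, 0, -0.051], [0.052, 0, -0.086], [0.072, 0, -0.12], [0.093, 0, -0.154], [0.113, 0, -0.189], [0.134, 0, -0.223], [0.155, 0, -0.257], [0.165, 0, -0.274]], jaw=[1, 1, 1, 1, 1, 1, 1, 1, 1, 1])

```text
time_s: 9.3
ee_pos: [0.5812, 0.2334, 0.4959]
ee_rot: [179.9, -31.0, 68.7]
contact_force: [1.1, 0.2, -1.1]
finger_gap: 0.0238
finger_force: 99.5
```

Request:
apply_moves(turn=[[0, 0, 0], [0, 0, 0], [0, 0, 0], [0, 0, 0], [0, 0, 0], [0, 0, 0], [0, 0, 0], [0, 0, 0], [0, 0, 0], [0, 0, 0]], linear=[[-0.02, 0.006, -0.012], [-0.065, 0.021, -0.039], [-0.115, 0.036, -0.069], [-0.165, 0.052, -0.099], [-0.215, 0.068, -0.129], [-0.265, 0.084, -0.159], [-0.315, 0.1, -0.189], [-0.365, 0.115, -0.219], [-0.415, 0.131, -0.249], [-0.455, 0.144, -0.273]], jaw=[1, 1, 1, 1, 1, 1, 1, 1, 1, 1])

```text
time_s: 10.55
ee_pos: [0.5211, -0.3156, 0.4931]
ee_rot: [-179.9, -30.9, 68.5]
contact_force: [1.3, 0.0, 0.3]
finger_gap: 0.024
finger_force: 99.5
```

```bash
python3 - <<'E'
from h import *
p,r=cur();s=state();print(p,r.as_matrix(),s["qpos"],s["finger_gap"],s["time_s"])
P={n:grab_frame(n) for n in("wrist","scene","side")}
cv2.imwrite("pics/c3.png",np.hstack([cv2.resize(P[n]["img"],(400,300)) for n in("scene","side")]))
tip=p+r.apply([0,0,.1534]);print("tip pred",tip)
for n in P: print(n,proj(P[n],[tip]).round(),[(m["xy"],m["score"]) for m in mark_of(P[n],"stick_tip")][:3])
for t in("bowl","ball_big_center","ball_0_center"):
  for n in P: print(t,n,[(m["xy"],round(m["score"],2)) for m in mark_of(P[n],t)][:6])
E
```

```text
[ 0.52114673 -0.3155527   0.49313994] [[ 0.31452108  0.93078807  0.18630634]
 [ 0.79839677 -0.3655551   0.47846846]
 [ 0.51345796 -0.00174204 -0.85811298]] [ 36.7929575   34.46950533  11.39310557  61.91031706 -34.30742524
  97.69282743  24.94285152] 0.02395484679514282 10.55
tip pred [ 0.54972613 -0.24215564  0.36150541]
wrist [[319. 220.]] [([320.4, 220.6], 0.83), ([247.1, 9.4], 0.35)]
scene [[245. 110.]] [([243.7, 108.7], 0.79), ([280.3, 313.8], 0.28)]
side [[406. 175.]] [([409.4, 175.8], 0.97), ([327.8, 230.4], 0.37)]
bowl wrist [([243.4, 9.7], 0.62)]
bowl scene [([245.3, 226.3], 0.94)]
bowl side [([403.6, 341.2], 0.9), ([404.3, 308.9], 0.72)]
ball_big_center wrist [([338.0, 254.3], 0.94)]
ball_big_center scene [([251.4, 237.7], 0.64)]
ball_big_center side [([402.4, 306.9], 0.95)]
ball_0_center wrist [([295.6, 273.0], 0.57)]
ball_0_center scene [([269.1, 223.2], 0.48)]
ball_0_center side [([372.1, 324.3], 0.59)]
```

View pics/c3.png

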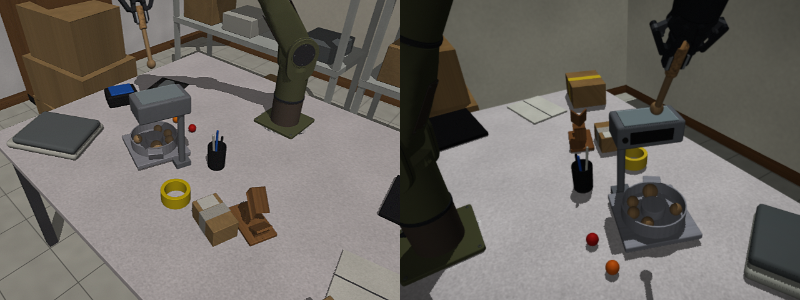

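Request:
apply_moves(turn=[[0, 0, 0], [0, 0, 0], [0, 0, 0], [0, 0, 0], [0, 0, 0], [0, 0, 0], [0, 0, 0], [0, 0, 0], [0, 0, 0], [0, 0, 0]], linear=[[-0.015, 0.034, -0.009], [-0.031, 0.068, -0.0185], [-0.038, 0.068, -0.008], [-0.057, 0.068, 0.024], [-0.077, 0.068, 0.058], [-0.097, 0.068, 0.092], [-0.118, 0.068, 0.127], [-0.138, 0.068, 0.161], [-0.153, 0.068, 0.186], [-0.159, 0.068, 0.196]], jaw=[1, 1, 1, 1, 1, 1, 1, 1, 1, 1])

```text
time_s: 12.55
ee_pos: [0.572, -0.3709, 0.2414]
ee_rot: [-179.8, -31.0, 68.5]
contact_force: [-0.1, 0.3, -0.3]
finger_gap: 0.0237
finger_force: 99.6
```

```bash
cat > look.py <<'E'
from h import *
def look(name=None,cams=("wrist","side")):
    p,r=cur();s=state();tip=p+r.apply([0,0,.1534]);kn=p+r.apply([0,0,.1374])
    print("t",s["time_s"],"tip",tip.round(4),"knob",kn.round(4),s["finger_gap"].round(4),"F",s["contact_force"].round(1))
    P={n:grab_frame(n) for n in cams}
    if name: cv2.imwrite(f"pics/{name}.png",np.hstack([P[n]["img"][(0 if n=='wrist' else 240):(480 if n=='wrist' else 420),(0 if n=='wrist' else 300):(640 if n=='wrist' else 500)] for n in cams]) if len(cams)==1 else P[cams[0]]["img"])
    for t,z in(("ball_big_center",.06),("ball_0_center",.054)):
        for n in P:
            for m in mark_of(P[n],t)[:6]:
                X=at_z(P[n],m["xy"],z);v=X[:2]-C
                if np.hypot(*v)<.1: print(t[:8],n,round(m["score"],2),"xy",X[:2].round(4),"r",np.hypot(*v).round(3),"ang",np.degrees(np.arctan2(v[1],v[0])).round())
    v=kn[:2]-C;print("knob r",np.hypot(*v).round(3),"ang",np.degrees(np.arctan2(v[1],v[0])).round())
    return P
C=np.array([.551,-.266])
E
python3 - <<'E'
from look import *
P=look("w4",("wrist",))
m=silhouettes(P["wrist"],"bowl");print([(x["rect"],x["score"]) for x in m]);print([(x["xy"],x["score"]) for x in mark_of(P["wrist"],"bowl")])
# predicted rim & hub circle projections
a=np.radians(np.arange(0,360,45))
for rr,z in((.09,.075),(.036,.068)): print(proj(P["wrist"],np.c_[C[0]+rr*np.cos(a),C[1]+rr*np.sin(a),0*a+z]).round().astype(int).tolist())
im=P["wrist"]["img"].copy()
a=np.radians(np.arange(0,360,6))
for rr,z in((.09,.075),(.036,.068)):
  for q in proj(P["wrist"],np.c_[C[0]+rr*np.cos(a),C[1]+rr*np.sin(a),0*a+z]): cv2.circle(im,tuple(int(v) for v in q),1,(0,255,0),-1)
cv2.imwrite("pics/w4o.png",im)
E
```

```text
Traceback (most recent call last):
  File "look.py", line 4, in look
    print("t",s["time_s"],"tip",tip.round(4),"knob",kn.round(4),s["finger_gap"].round(4),"F",s["contact_force"].round(1))
                                                                ^^^^^^^^^^^^^^^^^^^^^
AttributeError: 'float' object has no attribute 'round'
```

```bash
sed -i 's/s\["finger_gap"\].round(4)/round(s["finger_gap"],4)/' look.py
python3 - <<'E'
from look import *
P=look(None,("wrist","side"))
im=P["wrist"]["img"].copy()
a=np.radians(np.arange(0,360,6))
for rr,z in((.09,.075),(.036,.068)):
  for q in proj(P["wrist"],np.c_[C[0]+rr*np.cos(a),C[1]+rr*np.sin(a),0*a+z]): cv2.circle(im,tuple(int(v) for v in q),1,(0,255,0),-1)
cv2.imwrite("pics/w4o.png",im)
E
```

```text
t 12.55 tip [ 0.6005 -0.2972  0.1099] knob [ 0.5975 -0.3049  0.1237] 0.0237 F [-0.1  0.3 -0.3]
ball_big wrist 0.79 xy [ 0.5869 -0.2117] r 0.065 ang 57.0
ball_big wrist 0.65 xy [ 0.608  -0.2836] r 0.06 ang -17.0
ball_big wrist 0.54 xy [ 0.52   -0.2215] r 0.054 ang 125.0
ball_big side 0.83 xy [ 0.5925 -0.219 ] r 0.063 ang 49.0
ball_0_c side 0.49 xy [ 0.5147 -0.2172] r 0.061 ang 127.0
knob r 0.061 ang -40.0
```

View pics/w4o.png

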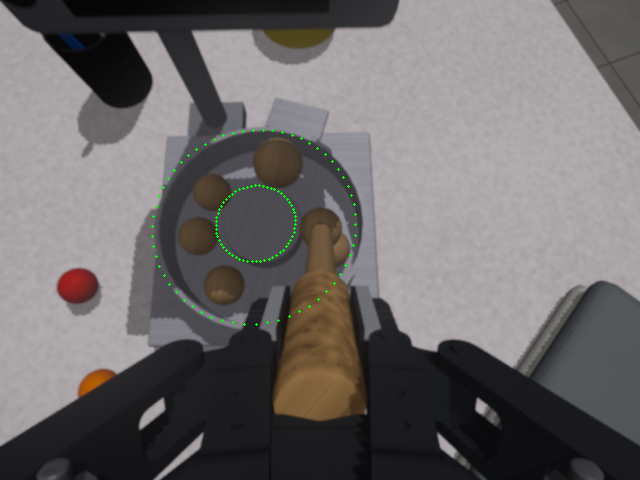

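Request:
apply_moves(turn=[[0, 0, 0], [0, 0, 0], [0, 0, 0], [0, 0, 0], [0, 0, 0], [0, 0, 0], [0, 0, 0], [0, 0, 0], [0, 0, 0], [0, 0, 0]], linear=[[0.014, 0.001, 0.009], [0.029, 0.002, 0.017], [0.043, 0.002, 0.026], [0.043, 0.002, 0.026], [0.038, 0.002, 0.034], [0.032, 0.002, 0.044], [0.026, 0.002, 0.054], [0.02, 0.002, 0.064], [0.014, 0.002, 0.074], [0.01, 0.002, 0.081]], jaw=[1, 1, 1, 1, 1, 1, 1, 1, 1, 1])

```text
time_s: 14.1
ee_pos: [0.5926, -0.3254, 0.178]
ee_rot: [-179.9, -31.0, 68.6]
contact_force: [-0.8, 0.2, -0.4]
finger_gap: 0.024
finger_force: 99.6
```

```bash
sed -i 's/C=np.array.*/C=np.array([.554,-.267])/' look.py
python3 - <<'E'
from look import *
look(None,("wrist",))
p,r=cur();kn=p+r.apply([0,0,.1374])
for i,a in enumerate(range(10,370,8)):
    g=np.r_[C+.063*np.array([np.cos(np.radians(a)),np.sin(np.radians(a))]),.058]
    print(a,r.inv().apply(g-kn).round(4).tolist(),end=" ; ")
E
```

```text
t 14.1 tip [ 0.6212 -0.2519  0.0464] knob [ 0.6182 -0.2596  0.0601] 0.024 F [-0.8  0.2 -0.4]
ball_big wrist 0.76 xy [ 0.5903 -0.2122] r 0.066 ang 56.0
ball_0_c wrist 0.61 xy [ 0.5207 -0.2144] r 0.062 ang 122.0
knob r 0.065 ang 7.0
10 [0.0006, -0.0034, 0.0036] ; 18 [0.0067, -0.0085, 0.0073] ; 26 [0.0122, -0.0145, 0.0106] ; 34 [0.0169, -0.0214, 0.0134] ; 42 [0.0207, -0.029, 0.0157] ; 50 [0.0236, -0.0371, 0.0174] ; 58 [0.0255, -0.0456, 0.0186] ; 66 [0.0264, -0.0543, 0.0191] ; 74 [0.0262, -0.0631, 0.019] ; 82 [0.025, -0.0718, 0.0183] ; 90 [0.0227, -0.0802, 0.0169] ; 98 [0.0195, -0.0881, 0.015] ; 106 [0.0153, -0.0954, 0.0125] ; 114 [0.0104, -0.102, 0.0095] ; 122 [0.0046, -0.1078, 0.0061] ; 130 [-0.0017, -0.1125, 0.0023] ; 138 [-0.0086, -0.1162, -0.0018] ; 146 [-0.0158, -0.1187, -0.0061] ; 154 [-0.0232, -0.12, -0.0106] ; 162 [-0.0308, -0.1201, -0.0151] ; 170 [-0.0383, -0.119, -0.0196] ; 178 [-0.0455, -0.1166, -0.024] ; 186 [-0.0524, -0.1131, -0.0281] ; 194 [-0.0589, -0.1086, -0.032] ; 202 [-0.0647, -0.103, -0.0355] ; 210 [-0.0698, -0.0965, -0.0386] ; 218 [-0.0741, -0.0893, -0.0411] ; 226 [-0.0774, -0.0814, -0.0432] ; 234 [-0.0798, -0.0731, -0.0446] ; 242 [-0.0812, -0.0645, -0.0455] ; 250 [-0.0816, -0.0557, -0.0457] ; 258 [-0.0809, -0.0469, -0.0452] ; 266 [-0.0791, -0.0384, -0.0442] ; 274 [-0.0764, -0.0302, -0.0426] ; 282 [-0.0727, -0.0225, -0.0404] ; 290 [-0.0681, -0.0155, -0.0376] ; 298 [-0.0627, -0.0094, -0.0344] ; 306 [-0.0567, -0.0041, -0.0308] ; 314 [-0.0501, 0.0001, -0.0268] ; 322 [-0.043, 0.0032, -0.0226] ; 330 [-0.0356, 0.0051, -0.0182] ; 338 [-0.0281, 0.0058, -0.0137] ; 346 [-0.0206, 0.0053, -0.0091] ; 354 [-0.0132, 0.0036, -0.0047] ; 362 [-0.0061, 0.0006, -0.0004] ;
```

Request:
apply_moves(turn=[[0, 0, 0], [0, 0, 0], [0, 0, 0], [0, 0, 0], [0, 0, 0], [0, 0, 0], [0, 0, 0], [0, 0, 0], [0, 0, 0], [0, 0, 0]], linear=[[0.001, -0.003, 0.004], [0.007, -0.0085, 0.007], [0.012, -0.0145, 0.0105], [0.017, -0.0215, 0.0135], [0.0205, -0.029, 0.0155], [0.0235, -0.037, 0.0175], [0.0255, -0.0455, 0.0185], [0.0265, -0.0545, 0.019], [0.026, -0.063, 0.019], [0.025, -0.072, 0.0185]], jaw=[1, 1, 1, 1, 1, 1, 1, 1, 1, 1])

```text
time_s: 15.5
ee_pos: [0.5364, -0.2704, 0.176]
ee_rot: [-180.0, -30.9, 68.6]
contact_force: [0.2, 0.7, -1.2]
finger_gap: 0.0241
finger_force: 99.6
```

```bash
python3 - <<'E'
from look import *
P=look("w5",("wrist",))
E
```

```text
t 15.5 tip [ 0.5652 -0.197   0.0444] knob [ 0.5622 -0.2047  0.0581] 0.0241 F [ 0.2  0.7 -1.2]
ball_big wrist 0.88 xy [ 0.5232 -0.2085] r 0.066 ang 118.0
ball_0_c wrist 0.96 xy [ 0.4892 -0.2357] r 0.072 ang 154.0
knob r 0.063 ang 83.0
```

View pics/w5.png

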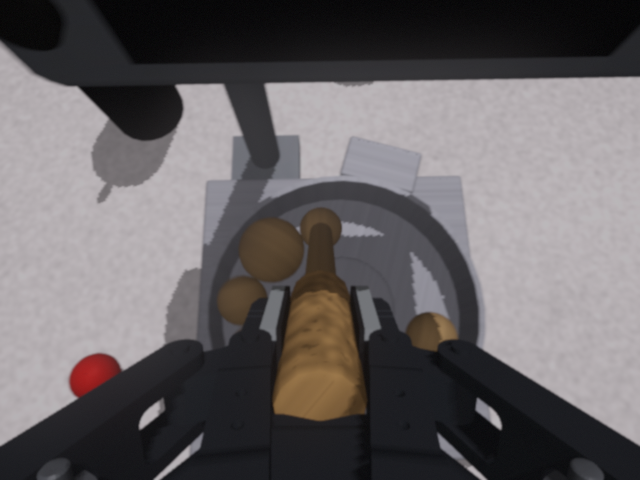

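Request:
apply_moves(turn=[[0, 0, 0], [0, 0, 0], [0, 0, 0], [0, 0, 0], [0, 0, 0], [0, 0, 0], [0, 0, 0], [0, 0, 0], [0, 0, 0], [0, 0, 0]], linear=[[-0.0025, -0.008, -0.0015], [-0.0055, -0.016, -0.0035], [-0.0095, -0.0235, -0.006], [-0.0145, -0.03, -0.009], [-0.0205, -0.036, -0.0125], [-0.0265, -0.0405, -0.016], [-0.0335, -0.044, -0.0205], [-0.041, -0.0465, -0.0245], [-0.048, -0.048, -0.029], [-0.056, -0.048, -0.0335]], jaw=[1, 1, 1, 1, 1, 1, 1, 1, 1, 1])

```text
time_s: 16.9
ee_pos: [0.4683, -0.314, 0.176]
ee_rot: [-180.0, -31.0, 68.6]
contact_force: [0.9, 1.4, -0.9]
finger_gap: 0.0238
finger_force: 99.5
```

```bash
python3 - <<'E'
from look import *
P=look("w6",("wrist","side"))
E
```

```text
t 16.9 tip [ 0.4971 -0.2405  0.0444] knob [ 0.4941 -0.2482  0.0582] 0.0238 F [ 0.9  1.4 -0.9]
ball_big wrist 0.86 xy [ 0.4913 -0.2879] r 0.066 ang -162.0
ball_big side 0.94 xy [ 0.4953 -0.2946] r 0.065 ang -155.0
ball_0_c wrist 0.77 xy [ 0.5134 -0.3266] r 0.072 ang -124.0
ball_0_c side 0.49 xy [ 0.5098 -0.3326] r 0.079 ang -124.0
knob r 0.063 ang 163.0
```

Big ball is at 198–205°, riding just ahead of the knob (163°), as intended.

Request:
apply_moves(turn=[[0, 0, 0], [0, 0, 0], [0, 0, 0], [0, 0, 0], [0, 0, 0], [0, 0, 0], [0, 0, 0], [0, 0, 0], [0, 0, 0], [0, 0, 0]], linear=[[-0.0075, 0.001, -0.0045], [-0.0145, 0.0035, -0.009], [-0.0215, 0.007, -0.013], [-0.028, 0.0115, -0.017], [-0.034, 0.017, -0.0205], [-0.039, 0.0235, -0.0235], [-0.0435, 0.031, -0.026], [-0.0465, 0.0385, -0.028], [-0.049, 0.047, -0.0295], [-0.0505, 0.0555, -0.0305]], jaw=[1, 1, 1, 1, 1, 1, 1, 1, 1, 1])

```text
time_s: 18.45
ee_pos: [0.4993, -0.3892, 0.1761]
ee_rot: [180.0, -30.9, 68.6]
contact_force: [-1.7, 0.0, -0.6]
finger_gap: 0.024
finger_force: 99.5
```

```bash
python3 - <<'E'
from look import *
P=look("w7",("wrist","side"))
p,r=cur();kn=p+r.apply([0,0,.1374])
for a in range(242,400,6):
    g=np.r_[C+.063*np.array([np.cos(np.radians(a)),np.sin(np.radians(a))]),.058]
    print(a,r.inv().apply(g-kn).round(4).tolist(),end=" ; ")
E
```

```text
t 18.45 tip [ 0.5281 -0.3157  0.0445] knob [ 0.5251 -0.3234  0.0583] 0.024 F [-1.7  0.  -0.6]
ball_big wrist 0.72 xy [ 0.5635 -0.3347] r 0.068 ang -82.0
ball_big side 0.67 xy [ 0.5637 -0.3429] r 0.076 ang -83.0
ball_0_c wrist 0.89 xy [ 0.6024 -0.3222] r 0.073 ang -49.0
ball_0_c side 0.6 xy [ 0.6011 -0.3229] r 0.073 ang -50.0
knob r 0.063 ang -117.0
242 [0.0001, 0.0, 0.0004] ; 248 [-0.0002, 0.0066, 0.0002] ; 254 [0.0, 0.0132, 0.0004] ; 260 [0.0008, 0.0197, 0.0008] ; 266 [0.0022, 0.0261, 0.0017] ; 272 [0.0042, 0.0323, 0.0029] ; 278 [0.0067, 0.0382, 0.0044] ; 284 [0.0098, 0.0438, 0.0062] ; 290 [0.0133, 0.0489, 0.0083] ; 296 [0.0172, 0.0537, 0.0107] ; 302 [0.0216, 0.0579, 0.0133] ; 308 [0.0263, 0.0615, 0.0161] ; 314 [0.0313, 0.0646, 0.0191] ; 320 [0.0366, 0.067, 0.0222] ; 326 [0.042, 0.0688, 0.0255] ; 332 [0.0476, 0.0699, 0.0289] ; 338 [0.0532, 0.0703, 0.0322] ; 344 [0.0589, 0.07, 0.0356] ; 350 [0.0645, 0.0691, 0.039] ; 356 [0.07, 0.0674, 0.0423] ; 362 [0.0753, 0.0651, 0.0454] ; 368 [0.0803, 0.0622, 0.0485] ; 374 [0.0851, 0.0587, 0.0514] ; 380 [0.0895, 0.0546, 0.054] ; 386 [0.0936, 0.0499, 0.0564] ; 392 [0.0972, 0.0449, 0.0586] ; 398 [0.1003, 0.0394, 0.0605] ;
```

Request:
apply_moves(turn=[[0, 0, 0], [0, 0, 0], [0, 0, 0], [0, 0, 0], [0, 0, 0], [0, 0, 0], [0, 0, 0], [0, 0, 0], [0, 0, 0], [0, 0, 0]], linear=[[0, 0.0065, 0], [0, 0.013, 0.0005], [0.001, 0.0195, 0.001], [0.002, 0.026, 0.0015], [0.004, 0.0325, 0.003], [0.0065, 0.038, 0.0045], [0.01, 0.044, 0.006], [0.0135, 0.049, 0.0085], [0.017, 0.0535, 0.0105], [0.0215, 0.058, 0.0135]], jaw=[1, 1, 1, 1, 1, 1, 1, 1, 1, 1])

```text
time_s: 20.0
ee_pos: [0.5622, -0.3864, 0.1756]
ee_rot: [-180.0, -30.9, 68.6]
contact_force: [-0.7, -0.5, -0.8]
finger_gap: 0.0242
finger_force: 99.5
```

Request:
apply_moves(turn=[[0, 0, 0], [0, 0, 0], [0, 0, 0], [0, 0, 0], [0, 0, 0], [0, 0, 0], [0, 0, 0], [0, 0, 0], [0, 0, 0], [0, 0, 0]], linear=[[0.0045, 0.0035, 0.003], [0.0095, 0.0065, 0.006], [0.015, 0.009, 0.009], [0.0205, 0.011, 0.012], [0.026, 0.012, 0.0155], [0.0315, 0.0125, 0.019], [0.0375, 0.012, 0.0225], [0.043, 0.011, 0.0255], [0.0475, 0.0095, 0.0285], [0.051, 0.0085, 0.0305]], jaw=[1, 1, 1, 1, 1, 1, 1, 1, 1, 1])

```text
time_s: 21.25
ee_pos: [0.5916, -0.3336, 0.1757]
ee_rot: [-180.0, -31.0, 68.6]
contact_force: [0.0, 0.3, -0.9]
finger_gap: 0.0236
finger_force: 99.5
```

```bash
python3 - <<'E'
from look import *
P=look("w8",("wrist","side"))
p,r=cur();kn=p+r.apply([0,0,.1374])
for a in range(358,392,3):
    g=np.r_[C+.063*np.array([np.cos(np.radians(a)),np.sin(np.radians(a))]),.058]
    print(a,r.inv().apply(g-kn).round(4).tolist(),end=" ; ")
E
```

```text
t 21.25 tip [ 0.6203 -0.26    0.0442] knob [ 0.6173 -0.2677  0.0579] 0.0236 F [ 0.   0.3 -0.9]
ball_big wrist 0.62 xy [ 0.6101 -0.2308] r 0.067 ang 33.0
ball_big side 0.79 xy [ 0.6046 -0.239 ] r 0.058 ang 29.0
ball_0_c wrist 0.92 xy [ 0.5808 -0.2001] r 0.072 ang 68.0
ball_0_c side 0.7 xy [ 0.5698 -0.2091] r 0.06 ang 75.0
knob r 0.063 ang -1.0
358 [-0.0003, -0.0, -0.0005] ; 361 [0.0023, -0.0012, 0.0011] ; 364 [0.0049, -0.0025, 0.0026] ; 367 [0.0074, -0.004, 0.0042] ; 370 [0.0099, -0.0057, 0.0056] ; 373 [0.0123, -0.0075, 0.007] ; 376 [0.0146, -0.0094, 0.0084] ; 379 [0.0168, -0.0115, 0.0097] ; 382 [0.0189, -0.0137, 0.011] ; 385 [0.0209, -0.016, 0.0122] ; 388 [0.0228, -0.0185, 0.0133] ; 391 [0.0246, -0.021, 0.0144] ;
```

Request:
apply_moves(turn=[[0, 0, 0], [0, 0, 0], [0, 0, 0], [0, 0, 0], [0, 0, 0], [0, 0, 0], [0, 0, 0], [0, 0, 0], [0, 0, 0], [0, 0, 0]], linear=[[0.0025, -0.001, 0.001], [0.005, -0.0025, 0.0025], [0.0075, -0.004, 0.004], [0.01, -0.0055, 0.0055], [0.0125, -0.0075, 0.007], [0.0145, -0.0095, 0.0085], [0.0165, -0.011, 0.0095], [0.018, -0.0125, 0.0105], [0.019, -0.0135, 0.011], [0.0195, -0.014, 0.0115]], jaw=[1, 1, 1, 1, 1, 1, 1, 1, 1, 1])

```text
time_s: 22.8
ee_pos: [0.5867, -0.3079, 0.1758]
ee_rot: [-180.0, -30.9, 68.6]
contact_force: [0.1, -1.2, -0.6]
finger_gap: 0.0239
finger_force: 99.5
```

```bash
python3 - <<'E'
from look import *
P=look("w9",("wrist","side"))
w=P["wrist"]["img"];s=cv2.resize(P["side"]["img"][260:410,330:490],(512,480))
cv2.imwrite("pics/c9.png",cv2.resize(np.hstack([w,s]),(800,333)))
E
```

```text
t 22.8 tip [ 0.6155 -0.2344  0.0443] knob [ 0.6125 -0.2421  0.058 ] 0.0239 F [ 0.1 -1.2 -0.6]
ball_big wrist 0.55 xy [ 0.5898 -0.2094] r 0.068 ang 58.0
ball_big side 0.66 xy [ 0.5828 -0.2216] r 0.054 ang 58.0
ball_big side 0.43 xy [ 0.5107 -0.2138] r 0.069 ang 129.0
ball_0_c wrist 0.69 xy [ 0.552  -0.1959] r 0.071 ang 92.0
ball_0_c side 0.56 xy [ 0.537  -0.1987] r 0.07 ang 104.0
ball_0_c side 0.56 xy [ 0.5168 -0.2109] r 0.067 ang 124.0
knob r 0.064 ang 23.0
```

View pics/c9.png

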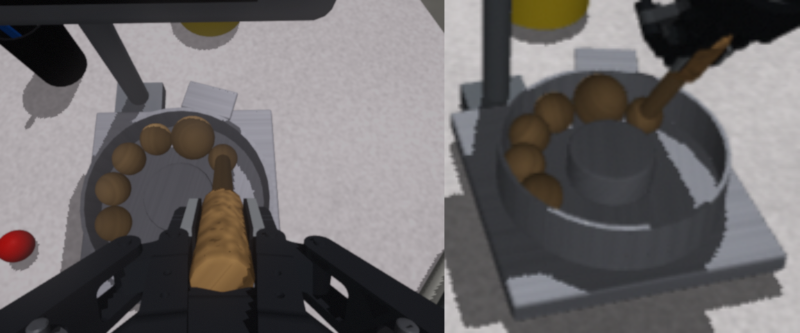

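Request:
apply_moves(turn=[[0, 0, 0], [0, 0, 0], [0, 0, 0], [0, 0, 0], [0, 0, 0], [0, 0, 0], [0, 0, 0], [0, 0, 0], [0, 0, 0], [0, 0, 0]], linear=[[-0.0035, 0.004, -0.002], [-0.007, 0.0085, -0.0045], [0.001, 0.0085, -0.018], [0.0095, 0.0085, -0.032], [0.018, 0.0085, -0.046], [0.026, 0.0085, -0.06], [0.003, 0.009, -0.074], [-0.02, 0.01, -0.088], [-0.042, 0.011, -0.101], [-0.022, 0.011, -0.135]], jaw=[1, 1, 1, 1, 1, 1, 1, 1, 1, 1])

```text
time_s: 24.35
ee_pos: [0.5617, -0.396, 0.2777]
ee_rot: [-179.5, -30.9, 68.1]
contact_force: [0.6, 0.2, 0.9]
finger_gap: 0.0237
finger_force: 99.5
```

Request:
apply_moves(turn=[[0, 0, 0], [0, 0, 0], [0, 0, 0], [0, 0, 0], [0, 0, 0], [0, 0, 0], [0, 0, 0], [0, 0, 0], [0, 0, 0], [0, 0, 0]], linear=[[0.022, 0, -0.037], [0.044, 0, -0.074], [0.066, 0, -0.11], [0.088, 0, -0.147], [0.11, 0, -0.184], [0.11, 0, -0.184], [0.15, -0.017, -0.16], [0.2, -0.038, -0.13], [0.25, -0.059, -0.1], [0.3, -0.08, -0.07]], jaw=[1, 1, 1, 1, 1, 1, 1, 1, 1, 1])

```text
time_s: 25.6
ee_pos: [0.5701, -0.1564, 0.4941]
ee_rot: [-179.9, -30.9, 68.6]
contact_force: [1.2, 1.4, 0.1]
finger_gap: 0.0242
finger_force: 99.5
```

```bash
python3 - <<'E'
from look import *
P=look(None,("side","scene"))
G=np.array([.5819,.232,.1738]);Rg=R.from_euler("xyz",[179.9,-31.0,68.6],degrees=True)
for h in(.32,.06): print(h,delta(G+[0,0,h],Rg))
print(cur()[0])
E
```

```text
t 25.6 tip [ 0.5986 -0.0829  0.3626] knob [ 0.5956 -0.0905  0.3763] 0.0242 F [1.2 1.4 0.1]
ball_big side 0.88 xy [ 0.5889 -0.2128] r 0.064 ang 57.0
ball_big side 0.21 xy [ 0.4932 -0.2366] r 0.068 ang 153.0
ball_big scene 0.53 xy [ 0.5905 -0.2001] r 0.076 ang 61.0
ball_0_c side 0.63 xy [ 0.5431 -0.198 ] r 0.07 ang 99.0
ball_0_c scene 0.63 xy [ 0.5482 -0.1951] r 0.072 ang 95.0
ball_0_c scene 0.33 xy [ 0.4895 -0.2245] r 0.077 ang 147.0
knob r 0.181 ang 77.0
0.32 (array([ 0.3168, -0.1333,  0.1897]), array([-0.0014,  0.0025, -0.0019]))
0.06 (array([ 0.1835, -0.1331,  0.4129]), array([-0.0014,  0.0025, -0.0019]))
[ 0.57058936 -0.16044978  0.49410957]
```

Request:
apply_moves(turn=[[0, 0, 0], [0, 0, 0], [0, 0, 0], [0, 0, 0], [0, 0, 0], [0, 0, 0], [0, 0, 0], [0, 0, 0], [0, 0, 0], [0, 0, 0]], linear=[[0.045, -0.019, 0.027], [0.092, -0.039, 0.055], [0.14, -0.059, 0.084], [0.19, -0.08, 0.114], [0.24, -0.101, 0.144], [0.285, -0.12, 0.171], [0.317, -0.133, 0.19], [0.297, -0.133, 0.224], [0.277, -0.133, 0.258], [0.257, -0.133, 0.292]], jaw=[1, 1, 1, 1, 1, 1, 1, 1, 1, 1])

```text
time_s: 27.15
ee_pos: [0.5836, 0.2324, 0.3746]
ee_rot: [180.0, -30.9, 68.4]
contact_force: [0.6, 0.6, -0.6]
finger_gap: 0.0237
finger_force: 99.5
```

```bash
python3 - <<'E'
from look import *
G=np.array([.5819,.232,.1738]);Rg=R.from_euler("xyz",[179.9,-31.0,68.6],degrees=True)
p,r=cur()
P={n:grab_frame(n) for n in("wrist","scene")}
tip=p+r.apply([0,0,.1534]);print(p,tip)
for n in P: print(n,proj(P[n],[tip]).round(),[(m["xy"],round(m["score"],2)) for m in mark_of(P[n],"stick_tip")][:2],proj(P[n],[[.6096,.3055,.042]]).round(),[(m["xy"],round(m["score"],2)) for m in mark_of(P[n],"rack_foot")][:2])
for h in(.1,.05,.02,.004): print(h,delta(G+[0,0,h],Rg))
E
```

```text
[0.58355853 0.23243541 0.37456758] [0.61255272 0.305618   0.24290435]
wrist [[319. 220.]] [([321.9, 224.7], 0.96)] [[317. 268.]] []
scene [[430. 286.]] [([431.1, 285.2], 0.92), ([273.4, 223.1], 0.61)] [[416. 362.]] [([416.3, 362.8], 0.69)]
0.1 (array([-0.0563, -0.0016,  0.0882]), array([ 0.0015, -0.001 ,  0.0004]))
0.05 (array([-0.0821, -0.0017,  0.131 ]), array([ 0.0015, -0.001 ,  0.0004]))
0.02 (array([-0.0975, -0.0018,  0.1567]), array([ 0.0015, -0.001 ,  0.0004]))
0.004 (array([-0.1058, -0.0019,  0.1704]), array([ 0.0015, -0.001 ,  0.0004]))
```

Request:
apply_moves(turn=[[0, 0, 0], [0, 0, 0], [0, 0, 0], [0, 0, 0], [0, 0, 0], [0, 0, 0], [0, 0, 0], [0, 0, 0], [0, 0, 0], [0, 0, 0]], linear=[[-0.015, -0.0005, 0.022], [-0.035, -0.001, 0.053], [-0.056, -0.0015, 0.088], [-0.07, -0.0015, 0.111], [-0.082, -0.0015, 0.131], [-0.09, -0.0015, 0.144], [-0.0975, -0.0018, 0.157], [-0.102, -0.0018, 0.164], [-0.105, -0.0018, 0.169], [-0.106, -0.0018, 0.1705]], jaw=[1, 1, 1, 1, 1, 1, 1, 1, 1, 1])

```text
time_s: 28.7
ee_pos: [0.5806, 0.2323, 0.1763]
ee_rot: [179.9, -31.0, 68.6]
contact_force: [1.3, -0.0, 0.9]
finger_gap: 0.024
finger_force: 99.5
```

Request:
apply_moves(turn=[[0, 0, 0], [0, 0, 0], [0, 0, 0], [0, 0, 0], [0, 0, 0], [0, 0, 0], [0, 0, 0], [0, 0, 0], [0, 0, 0], [0, 0, 0]], linear=[[0, 0, 0], [0, 0, 0], [0, 0, 0], [0, 0, 0], [0, 0, 0], [0, 0, 0], [0, 0, 0], [0, 0, 0], [0, 0, 0], [0, 0, 0]], jaw=[1, 1, 1, 1, 1, 1, 1, 1, 1, 1])

```text
time_s: 29.95
ee_pos: [0.5804, 0.2322, 0.1761]
ee_rot: [179.9, -31.0, 68.6]
contact_force: [5.2, -0.0, 4.5]
finger_gap: 0.0239
finger_force: 99.8
```

```bash
python3 - <<'E'
from look import *
G=np.array([.5819,.232,.1738]);Rg=R.from_euler("xyz",[179.9,-31.0,68.6],degrees=True)
p,r=cur();print(p,delta(G,Rg),state()["contact_force"],state()["wrist_torque"])
E
```

```text
[0.58039913 0.23215479 0.17609573] (array([-0.0008,  0.0015,  0.0022]), array([-0.0001,  0.0003,  0.0003])) [ 5.22322357 -0.0134982   4.45041207] [ 0.0029743  -1.18363806 -0.6642497 ]
```

Request:
apply_moves(turn=[[0, 0, 0], [0, 0, 0], [0, 0, 0], [0, 0, 0], [0, 0, 0], [0, 0, 0], [0, 0, 0], [0, 0, 0], [0, 0, 0], [0, 0, 0]], linear=[[0, 0.0007, 0], [0, 0.0015, 0.0005], [-0.0005, 0.0015, 0.001], [-0.0005, 0.0015, 0.0015], [-0.001, 0.0015, 0.002], [-0.001, 0.0015, 0.0025], [-0.001, 0.0015, 0.0025], [-0.001, 0.0015, 0.0025], [-0.001, 0.0015, 0.0025], [-0.001, 0.0015, 0.0025]], jaw=[1, 1, 1, 1, 1, 1, 1, 1, 1, 1])

```text
time_s: 31.2
ee_pos: [0.5812, 0.2325, 0.1738]
ee_rot: [180.0, -31.0, 68.7]
contact_force: [2.5, -1.3, 10.0]
finger_gap: 0.0243
finger_force: 100.4
```

```bash
python3 - <<'E'
from look import *
p,r=cur();print(p,state()["contact_force"],state()["wrist_torque"])
P={n:grab_frame(n) for n in("scene","side")}
for n in P: print(n,[(t,[(m["xy"],round(m["score"],2)) for m in mark_of(P[n],t)][:1]) for t in("stick_tip","rack_foot","stick_grip")])
E
```

```text
[0.58123516 0.23246298 0.17384315] [ 2.52444339 -1.30661857 10.04948919] [ 0.47905204 -0.84494912 -0.39622159]
scene [('stick_tip', [([420.4, 359.6], 0.79)]), ('rack_foot', [([412.4, 362.7], 0.83)]), ('stick_grip', [([400.0, 274.6], 0.62)])]
side [('stick_tip', [([367.5, 332.8], 0.74)]), ('rack_foot', [([288.5, 203.7], 0.7)]), ('stick_grip', [([283.0, 167.3], 0.56)])]
```

Seated with ~10 N on the foot at the original pose. Release gently, then back off along the axis.

Request:
apply_moves(turn=[[0, 0, 0], [0, 0, 0], [0, 0, 0], [0, 0, 0], [0, 0, 0], [0, 0, 0], [0, 0, 0], [0, 0, 0], [0, 0, 0], [0, 0, 0]], linear=[[0, 0, 0], [0, 0, 0], [0, 0, 0], [0, 0, 0], [0, 0, 0], [0, 0, 0], [0, 0, 0], [0, 0, 0], [0, 0, 0], [0, 0, 0]], jaw=[0.6, 0.55, 0.5, 0.4, 0.3, 0.2, 0, 0, 0, 0], force=20)

```text
time_s: 32.85
ee_pos: [0.5809, 0.2321, 0.1729]
ee_rot: [-180.0, -30.9, 68.6]
contact_force: [0.8, 0.4, -0.0]
finger_gap: 0.0855
finger_force: 0.0
```

Request:
apply_moves(turn=[[0, 0, 0], [0, 0, 0], [0, 0, 0], [0, 0, 0], [0, 0, 0], [0, 0, 0], [0, 0, 0], [0, 0, 0], [0, 0, 0], [0, 0, 0]], linear=[[0, 0, -0.01], [0, 0, -0.025], [0, 0, -0.04], [0, 0, -0.06], [0, 0, -0.08], [0, 0, -0.08], [0, 0, -0.08], [0, 0, -0.08], [0, 0, -0.08], [0, 0, -0.08]], jaw=[0, 0, 0, 0, 0, 0, 0, 0, 0, 0])

```text
time_s: 34.1
ee_pos: [0.5659, 0.1939, 0.2412]
ee_rot: [-180.0, -30.9, 68.6]
contact_force: [0.3, -0.2, -0.2]
finger_gap: 0.0856
finger_force: 0.0
```

```bash
python3 - <<'E'
from look import *
P=look(None,("wrist","side"))
s=grab_frame("scene")["img"]
cv2.imwrite("pics/fin.png",np.hstack([cv2.resize(P["wrist"]["img"],(400,300)),cv2.resize(s[120:420,180:480],(300,300))]))
print([(m["xy"],m["score"]) for m in mark_of(P["wrist"],"stick_grip")][:1],cur()[0])
E
```

```text
t 34.1 tip [0.5945 0.2674 0.1096] knob [0.5915 0.2597 0.1233] 0.0856 F [ 0.3 -0.2 -0.2]
ball_big side 0.64 xy [ 0.4889 -0.2428] r 0.069 ang 160.0
knob r 0.528 ang 86.0
[([322.1, 262.6], 0.7)] [0.56596766 0.19378117 0.24153817]
```

View pics/fin.png

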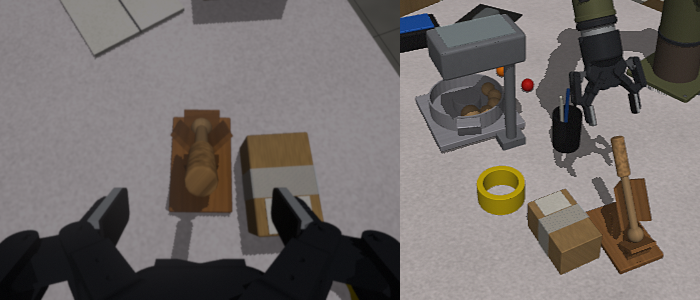

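```bash
python3 - <<'E'
from look import *
for n in("side","scene"):
  P=grab_frame(n)
  for t,z in(("ball_big_center",.06),("ball_0_center",.054)):
    for f in (1,2):
      for m in (mark_of(P,t) if f==1 else silhouettes(P,t))[:4]:
        if f==1: q=m["xy"];e=""
        else: b=m["rect"];q=(b[0]+b[2]/2,b[1]+b[3]/2);e=np.round(b)
        v=at_z(P,q,z)[:2]-C;print(n,t[:8],f,round(m["score"],2),np.round(q),"r",np.hypot(*v).round(3),"ang",np.degrees(np.arctan2(v[1],v[0])).round(),e)
  if n=="side":
    # brown pixel test along the channel
    h=cv2.cvtColor(P["img"],cv2.COLOR_BGR2HSV)
    for a in range(0,360,12):
        q=proj(P,[[C[0]+.065*np.cos(np.radians(a)),C[1]+.065*np.sin(np.radians(a)),.058]])[0].round().astype(int);print(a,h[q[1],q[0]].tolist(),end=" ")
E
```

```text
side ball_big 1 0.68 [402. 307.] r 0.06 ang 54.0 
side ball_big 2 0.74 [401. 305.] r 0.066 ang 56.0 [389. 296.  23.  18.]
side ball_0_c 1 0.55 [378. 310.] r 0.074 ang 93.0 
side ball_0_c 2 0.73 [380. 315.] r 0.061 ang 98.0 [370. 306.  19.  16.]
0 [120, 19, 53] 12 [113, 19, 53] 24 [113, 19, 54] 36 [0, 16, 49] 48 [16, 122, 67] 60 [17, 129, 67] 72 [16, 127, 52] 84 [16, 127, 56] 96 [17, 127, 70] 108 [16, 128, 50] 120 [16, 126, 69] 132 [16, 129, 65] 144 [16, 127, 62] 156 [17, 129, 71] 168 [17, 125, 47] 180 [16, 132, 58] 192 [17, 125, 59] 204 [120, 15, 52] 216 [105, 20, 52] 228 [120, 19, 54] 240 [113, 19, 53] 252 [113, 20, 52] 264 [120, 14, 53] 276 [113, 20, 52] 288 [113, 19, 53] 300 [114, 19, 131] 312 [117, 20, 129] 324 [111, 20, 128] 336 [114, 20, 130] 348 [105, 19, 53] scene ball_big 2 0.56 [248. 232.] r 0.058 ang 55.0 [238. 226.  20.  12.]
scene ball_0_c 1 0.37 [266. 232.] r 0.073 ang 92.0 
scene ball_0_c 2 0.57 [264. 229.] r 0.062 ang 97.0 [259. 225.  10.   7.]
```

Big ball is at ~55° (the handle is at ~50°, and it started at ~56°), with the train of small balls from there to ~195°. The stick is home and the gripper is clear.

```bash
python3 -c "
from cell import *
print(sign_off())"
```

```text
the job is handed in; nothing more can be done
None
```

The big ball went once round anticlockwise and is back beside the handle with all the balls still in the bowl, and the stick is home in the rack, released; the job was handed in at about 34 s, and no verdict was shown.

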